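# Open the double-latched equipment case

### The job

Open the grey equipment case for the robotics class: draw the bolt clear of the lid, raise the lid by its fin until the hidden catch holds it, feel for the catch's tab along the trough in front, below the raised lid's edge, and slide it gently to its stop towards the side away from the bolt, then open the lid wide by its fin (past about 50 degrees) and leave it standing open. Never force the catch, neither with the fingers nor by hauling on the lid, and leave the other things on the table where they are.

Things in the scene. Friction and masses are not known exactly. Their poses are not given: they have to be found in the camera images.
- case: Grey plastic case fixed to the table: a low base 200 (x) x 260 (y) x 44 mm under a deep hinged lid; 120 mm high when shut. Origin: centre of its underside; z up, -x is its front (towards the robot), +x its hinge side. On its -y side, centred 45 mm in front of its middle, a bracket 52 mm wide and 120 mm high carries the bolt.
- trough_mid (a point): Middle of the trough along the base's front, at case (-100, 0, 56) mm: the base's top edge is 12 mm below this point. The trough runs 115 mm to either side. Shut, the lid's front covers it; with the lid raised to the catch it can be reached from above in front of the lid. Axes as the case.
- rail: The hidden catch's rail in the trough, with catch and tab. Tab: steel plate 8 mm thick (y), case x -95 to -78, z 46 to 66 mm. It starts anywhere from y -40 to +40 mm: no pose tells where, feel for it. Pushed to +y (3 to 4 N) it slides 20 mm to a hard stop and stays there; the lid is freed only from 18 mm on. Bends if loaded over 25 N. Origin: fixed rail, case (-85, 0, 0) mm.
- lid (a joint): Lid angle in rad: 0 shut, growing as its front rises. Until the catch is slid aside, the catch stops the lid near 0.30; the end stop is 1.15. The hinge is stiff: the lid stays wherever it is let go. Raising it by the fin takes about 3 to 5 N along the fin's arc, and some newtons more if the fin is pinched hard and has to turn between the fingers; clearly more means that the catch holds it.
- lid_hinge (a point): Middle of the hinge axis, low at the back, at case (100, 0, 6) mm; the axis lies along the case's y. Turns with the lid. The lid's top is 114 mm above the axis (shut), 260 mm wide.
- lid_grip (a point): Centre of the upright black fin on the lid's top near its front: 46 mm long (x), 12 mm thick (y), its top edge 16 mm above this point, the lid's top 26 mm below it. 135 mm in front of the hinge axis and 140 mm above it when shut. Turns with the lid.
- lid_edge (a point): Middle of the lower edge of the lid's front (outer face), 260 mm wide. Shut, it is at case x -103, z 48 mm; from there the front rises 18 mm straight, then slopes back 40 mm to the top. With the lid at 0.30 rad this edge is at about case x -82, z 106 mm, so fingers pointing down, best leaning 10 to 25 degrees (hand towards the robot), reach the tab below it. Turns with the lid.
- bolt (a joint): How far the bolt is drawn, in m: 0 is home, over the lid's edge (starts at 0 to 0.004). It slides towards the case's -y against 3 to 4 N of friction, stays where it is left, clears the lid at 0.015 and stops at 0.028.
- bolt_grip (a point): Centre of the bolt's upright black tab, on the bracket at the case's -y side: 30 mm long (x), 12 mm thick (y), its top edge 16 mm above this point. It stands on the bolt's flat bar (24 mm wide), whose top is 16 mm below this point. With the bolt at 0 it is at case (-45, -156, 146) mm. Moves with the bolt. Axes as the case.
- wheel: loose rubber-tyred toy wheel lying flat, 60 mm across, 24 mm high, near the case; leave it alone; origin under its centre
- gear: loose white plastic gear lying flat, about 68 mm across, 18 mm high, near the case; leave it alone; origin under its centre
- motor: loose white toy motor block about 90 x 34 x 30 mm, near the case; leave it alone; origin under its centre
- tub: loose clear tub of beams 130 x 170 x 60 mm; leave it alone; origin under its centre
- pencup: blue pencil cup, 72 mm across, about 170 mm high with its pencils; leave it alone; origin under its centre
- screwdriver: screwdriver lying on the table; leave it alone; origin under its middle
- tablet: black tablet computer lying flat, 170 x 250 x 9 mm; leave it alone; origin under its centre

How it is judged (in metres and radians):
On the way, in this order (a step that is already met when the one before it is completed fails the run):
1. the bolt is drawn clear of the lid (value of joint bolt above 0.015 m), for 0.2 s.
2. the lid is raised slightly, about up to the hidden catch (value of joint lid between 0.2 and 0.36 rad), for 0.2 s.
3. the lid is open wide, past the catch (value of joint lid above 0.8 rad), for 0.2 s.
At the end, for the whole second after the job is handed in: The bolt is drawn at least 15 mm, the lid stands open by more than 0.8 rad (46 degrees) and is at rest (value of joint lid above 0.8 rad and not (velocity of joint lid above 0.05 rad/s) and velocity of joint lid above -0.05 rad/s and value of joint bolt above 0.015 m); the robot touches nothing.
It fails at once if the hidden catch, its tab or its rail is loaded with more than 25 N (pushed by the robot or pulled by the lid) (contact force between anything else and rail above 25 N).
It fails at once if one of the other things on the table is moved by more than 30 mm (distance of any of wheel, gear, motor, tub, pencup, screwdriver, tablet from where it was at the start of the episode above 0.03 m).
It also fails if it takes over 72 s, if anything falls off the work surface, if the arm or the gripper's body presses on something with over 40 N, if the wrist force passes 120 N, or if a joint passes its speed limit or range.

### The arm

A 6-joint arm with a two-finger parallel gripper is mounted at the origin on the work surface. World frame = base frame: x ahead of the robot, y to its left, z up, the work surface at z = 0. Lengths are in m, angles in degrees, forces in N, time in s.
With the tool pointing down it reaches from about 0.3 to 0.75 m from the base axis. Payload 8.5 kg.
Tool frame: the origin (TCP) lies at the very end of the fingers, on their centre line; the grasp point (between the pads) lies 19 mm behind it; z points along the fingers, y is the direction in which the jaws open and shut (so a half turn about z gives the same grasp; the last joint's range is limited). The gripper opens to 85 mm and grips with 20 to 120 N. Pads are 22 mm wide; open, the fingers measure 114 mm over their backs; the gripper's body (76 mm by 85 mm) begins 54 mm behind the grasp point. The pads swing forward as they close: fully open they stand 13 mm farther back than shut.
Start: joints at [-83.841, 21.807, 74.336, -0, 83.858, -12.336], TCP at [0.174, -0.522, 0.231] pointing down, gripper open.
Joint ranges: [-178.18, 178.18], [-50.72, 133.34], [12.68, 142.11], [-81.47, 261.47], [9.98, 163.14], [-165.26, 165.26]. Speed limits (degrees/s): [136.94, 136.94, 180, 180, 180, 180].

### API

Orientations are given as a 3x3 rotation matrix whose columns are the frame's x, y, z axes.
In Python, from rig import env, vision, close_job, spotter gives the robot as it stands. The module is installed in compiled form; this text tells all that it offers.
- The arm moves only by the tool jog_arm, never from a script. Its argument "plan" is a list that holds one entry, the list of rows, each a list of 6 numbers: the shift along the tool's x, y, z in units of 40 mm (1.0 is 40 mm), then the turn, a rotation vector about the tool's x, y, z in units of 0.15 rad (1.0 is 0.15 rad). A call has 1 to 10 rows; each row shifts and turns the commanded pose from where the row before left it, along the tool's axes as they then stand; what a row does not reach is not made up. A row lasts 1/10 s, in which the tool goes at most 50 mm and 8.59 degrees, less where a joint would pass 70% of its speed; a pose out of reach is approached as far as the arm can. A call with a number of a shift or a turn outside -1 to 1 is refused whole. A call with a gripper value outside its range is refused whole. "grip" is the opening, from -1 (shut) to 1 (fully open), set as the call begins (left out, the last holds). The fingers move at their own pace and stop on an object; "squeeze" is the grip in N (left out, the last holds). Time passes only in rows, so rows that do not move let the fingers close. It gives the time, the measured TCP pose, the force and the opening at its end, in the units of the state.
- env.observe(): the state, without advancing time (a new reading comes with each control period).
- vision.get_image(name): name is "scene" or "top" or "wrist"; returns (picture, depth): 400x640x3 uint8, red, green, blue; 400x640 float32, m along the optical axis (not along the pixel's ray), 0 where there is no reading.
- vision.camera_info(name): a dict with "fx", "fy", "cx", "cy" (pixels), "k1" (the pictures are not rectified: a ray, as slopes to the right and down, at radius r is drawn at 1 + k1 r^2 times it, then the intrinsics apply), "rvec" (rotation vector, rad) and "tvec" (3), from world to camera coordinates, as OpenCV has them. Camera axes: x right, y down, z forward; pixel columns grow to the right and rows downward; lengths in m; the calibration is good to about 2 mm. A picture is of the moment at which its call begins: read the wrist's pose just before it. camera_info takes no time and is no camera call; for the wrist camera it gives the pose at the moment of the call.
- close_job(): hands the job in, once; it reports no verdict.
Trained networks look in the newest picture that a camera, given by its name, has taken for a name from the list of things; names that differ only in an ending like _2 or _b are one class to them, and where a whole thing is asked for, a point or a joint stands for the part that bears it (a point fixed in the world has none). Each returns a list of dicts, best first, with "score" (0 to 1); they miss things now and then, are a little off and sometimes report something else, mostly with a low value. They report only what shows in the picture. A call takes as long as a camera call.
- spotter.trace(camera, query): "pixels" (400x640 bool, what is visible of it) and "rect" ([left, top, right, bottom] in pixels, round what is visible of it).
The state is a dict: "time_s": time; "q": joint angles; "qvel": joint speeds; "joint_efforts": joint torques, N m; "position": TCP position; "tool_rot": TCP orientation; "ft_force": force on the tool from outside, world axes, zero at the start; "wrist_torque": the same for the moment, N m; "grip_width": finger opening in m.
Only numpy, scipy, OpenCV 4.12 (cv2) and the standard library are available. Lean on these libraries where they do the work, as an engineer would, in place of code of your own. Each camera call takes 0.05 s, during which the arm holds its last target.

## Working session

There is one attempt and no reset: what is moved stays moved. The work goes in short steps, Python scripts to look and compute and a tool call to move; the robot and the scene stay as the last step left them, time stands still between calls to the robot, and variables do not carry over. Pictures are saved under pics/ and viewed, and the job is handed in when it is done.

Besides the shell and the picture viewer there is one more tool, called after ">>>" as name(argument=value, ...), one argument or row to a line, values as JSON. jog_arm: Moves the arm, as the interface text tells. Its arguments: {"type":"object","properties":{"plan":{"type":"array"},"grip":{"type":"number"},"squeeze":{"type":"number"}},"required":["plan"]}

```bash
ls; mkdir -p pics; cat > h.py <<'E'
import numpy as np, cv2
from rig import env, vision, close_job, spotter
def cam(n):
    c=vision.camera_info(n); K=np.array([[c["fx"],0,c["cx"]],[0,c["fy"],c["cy"]],[0,0,1]]); 
    R,_=cv2.Rodrigues(np.array(c["rvec"],float)); return K,np.array([c["k1"],0,0,0,0],float),R,np.array(c["tvec"],float).ravel()
def world(n,uv,z):
    K,D,R,t=cam(n); uv=np.array(uv,float).reshape(-1,1,2)
    p=cv2.undistortPoints(uv,K,D).reshape(-1,2); z=np.array(z,float).ravel()
    P=np.c_[p*z[:,None],z]; return (P-t)@R
def proj(n,P):
    K,D,R,t=cam(n); return cv2.projectPoints(np.array(P,float).reshape(-1,3),cv2.Rodrigues(R)[0],t,K,D)[0].reshape(-1,2)
def save(im,f): cv2.imwrite('pics/'+f,cv2.cvtColor(im,cv2.COLOR_RGB2BGR))
def cloud(n,d,mask):
    v,u=np.nonzero(mask&(d>0)); return world(n,np.c_[u,v],d[v,u])
E
python3 - <<'E'
from h import *
o=env.observe()
for k,v in o.items(): print(k,np.round(v,4).tolist())
for n in ("scene","top"):
    im,d=vision.get_image(n); save(im,n+'0.png'); np.save(n+'d.npy',d); 
    K,D,R,t=cam(n); print(n,K[0,0],-R.T@t,R[2])
    for q in ("case","lid_grip","bolt_grip"):
        for r in spotter.trace(n,q)[:2]: 
            P=cloud(n,d,r["pixels"]); print(q,round(r["score"],2),np.round(r["rect"]),np.round(np.median(P,0),3) if len(P) else 0)
E
```

```text
pics
time_s 0.0
q [-83.8388, 21.8418, 74.3852, -0.001, 83.8573, -12.3354]
qvel [0.1278, 0.0329, 0.0375, -0.0372, -0.0729, -0.0133]
joint_efforts [0.0004, -44.8465, -23.1277, -0.0001, 0.0048, -0.0]
position [0.1745, -0.5213, 0.2307]
tool_rot [[0.9483, 0.3172, -0.0002], [0.3172, -0.9483, 0.0015], [0.0003, -0.0014, -1.0]]
ft_force [-0.5913, -0.5307, 0.2597]
wrist_torque [-0.0115, -0.0642, -0.0386]
grip_width 0.0859
scene 499.8649322578756 [ 1.51055689 -0.42559087  1.3329814 ] [-0.620583    0.26741946 -0.73713199]
case 0.84 [273. 197. 382. 291.] [ 0.614 -0.025  0.117]
lid_grip 0.6 [289. 198. 384. 285.] [ 0.62  -0.007  0.117]
lid_grip 0.17 [414. 173. 476. 220.] [0.527 0.478 0.028]
bolt_grip 0.75 [275. 229. 292. 249.] [ 0.566 -0.163  0.13 ]
top 432.1687050851609 [0.34344472 0.04041965 1.35652526] [ 0.12805345 -0.01505474 -0.991653  ]
case 0.87 [282. 122. 399. 218.] [ 0.565 -0.004  0.119]
lid_grip 0.59 [448. 157. 475. 184.] [ 0.576 -0.389  0.072]
lid_grip 0.57 [280. 125. 382. 213.] [0.568 0.004 0.119]
bolt_grip 0.73 [371. 160. 400. 180.] [ 0.562 -0.157  0.131]
```

```bash
python3 - <<'E'
import cv2
a=cv2.imread('pics/scene0.png'); b=cv2.imread('pics/top0.png')
cv2.imwrite('pics/s_crop.png',cv2.resize(a[150:330,220:460],None,fx=3.3,fy=3.3,interpolation=2))
cv2.imwrite('pics/t_crop.png',cv2.resize(b[80:260,240:480],None,fx=3.3,fy=3.3,interpolation=2))
E
```

```text
(no output)
```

View pics/top0.png

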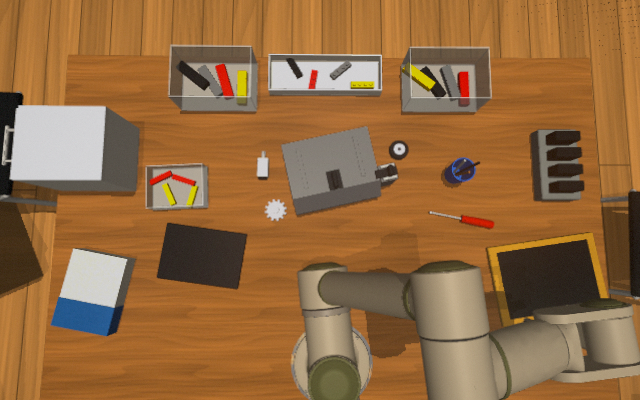

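View pics/t_crop.png

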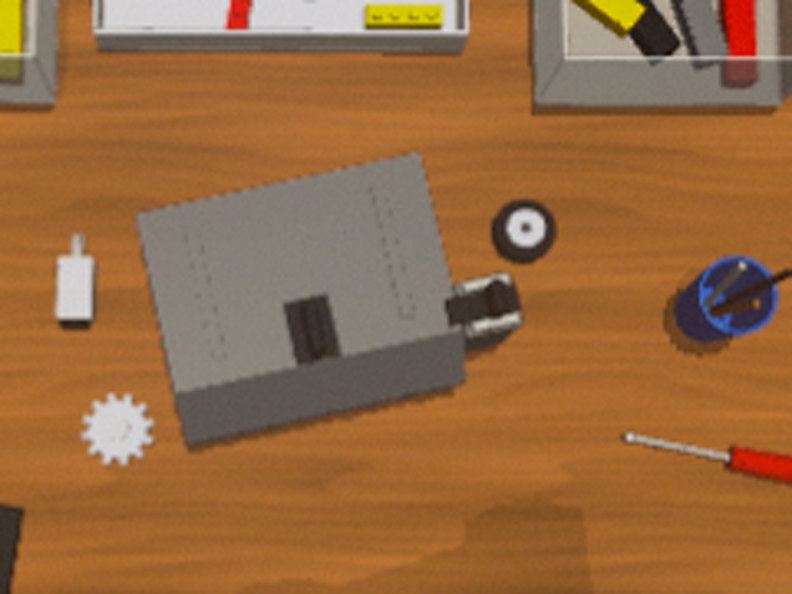

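View pics/s_crop.png

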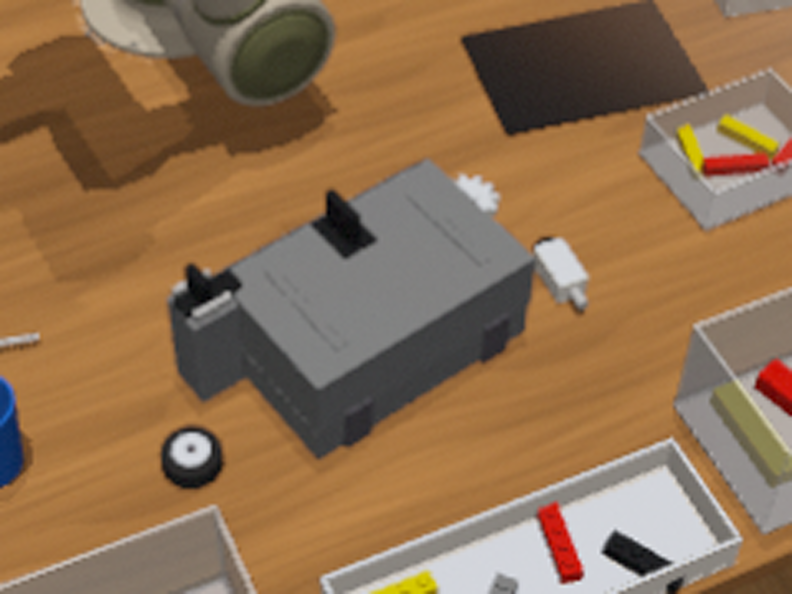

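```bash
python3 - <<'E'
from h import *
for n in ("top","scene"):
    d=np.load(n+'d.npy')
    v,u=np.mgrid[0:400,0:640]; m=d>0
    P=world(n,np.c_[u[m],v[m]],d[m]); uv=np.c_[u[m],v[m]]
    s=(np.abs(P[:,0]-.58)<.2)&(np.abs(P[:,1])<.25)
    P=P[s];uv=uv[s]
    t=(P[:,2]>.112)&(P[:,2]<.126)
    Q=P[t]; 
    # largest component
    im=np.zeros((400,640),np.uint8); im[uv[t][:,1],uv[t][:,0]]=1
    nn,l,st,_=cv2.connectedComponentsWithStats(im); k=1+np.argmax(st[1:,4]); sel=l[uv[t][:,1],uv[t][:,0]]==k
    Q=Q[sel]; r=cv2.minAreaRect((Q[:,:2]*1000).astype(np.float32)); print(n,r,'z',np.median(Q[:,2]),len(Q)); print(cv2.boxPoints(r))
    h=P[:,2]>.135
    for x,c in zip(P[h],uv[h]): print(c,np.round(x,3),end=';')
    print()
E
```

```text
top ((594.1019897460938, -19.435195922851562), (175.70835876464844, 311.66015625), 13.0098237991333) z 0.11993056852849251 5049
[[ 473.4227   112.61739]
 [ 543.5831  -191.04292]
 [ 714.78125 -151.4878 ]
 [ 644.62085  152.17253]]
[392 163] [ 0.585 -0.171  0.136];[387 164] [ 0.582 -0.156  0.136];[389 164] [ 0.577 -0.157  0.163];[390 164] [ 0.579 -0.162  0.155];[391 164] [ 0.577 -0.163  0.163];[392 164] [ 0.582 -0.171  0.135];[388 165] [ 0.576 -0.156  0.155];[389 165] [ 0.575 -0.158  0.16 ];[390 165] [ 0.575 -0.161  0.16 ];[391 165] [ 0.574 -0.163  0.164];[392 165] [ 0.574 -0.166  0.163];[387 166] [ 0.575 -0.155  0.142];[388 166] [ 0.572 -0.155  0.158];[389 166] [ 0.572 -0.158  0.16 ];[390 166] [ 0.571 -0.16   0.163];[391 166] [ 0.572 -0.163  0.161];[392 166] [ 0.571 -0.166  0.163];[387 167] [ 0.573 -0.156  0.137];[388 167] [ 0.57  -0.156  0.153];[389 167] [ 0.569 -0.158  0.16 ];[390 167] [ 0.568 -0.159  0.167];[391 167] [ 0.568 -0.163  0.163];[392 167] [ 0.568 -0.165  0.166];[388 168] [ 0.568 -0.157  0.149];[389 168] [ 0.566 -0.158  0.16 ];[390 168] [ 0.566 -0.16   0.162];[391 168] [ 0
[... 8789 characters left out ...]
0.158];[283 237] [ 0.58  -0.158  0.157];[278 238] [ 0.567 -0.17   0.143];[279 238] [ 0.569 -0.168  0.145];[280 238] [ 0.572 -0.165  0.147];[281 238] [ 0.574 -0.162  0.147];[282 238] [ 0.579 -0.161  0.153];[283 238] [ 0.58  -0.158  0.152];[279 239] [ 0.566 -0.167  0.136];[280 239] [ 0.576 -0.167  0.147];[281 239] [ 0.58  -0.165  0.151];[282 239] [ 0.578 -0.161  0.146];[283 239] [ 0.579 -0.158  0.146];[280 240] [ 0.571 -0.166  0.136];[281 240] [ 0.578 -0.164  0.143];[282 240] [ 0.578 -0.161  0.142];[283 240] [ 0.574 -0.157  0.135];[284 240] [ 0.576 -0.154  0.135];[281 241] [ 0.577 -0.164  0.137];[282 241] [ 0.577 -0.161  0.136];[283 241] [ 0.581 -0.159  0.139];[280 245] [ 0.59  -0.173  0.137];
```

```bash
cat >> h.py <<'E'
YAW=np.radians(13.0); ORG=np.array([0.574,0.0035,0.0])
CZ=np.array([[np.cos(YAW),-np.sin(YAW),0],[np.sin(YAW),np.cos(YAW),0],[0,0,1]])
def c2w(p): return ORG+CZ@np.array(p,float)
def w2c(p): return CZ.T@(np.array(p)-ORG)
def Rt(lean=0): # tool x=case x, y=-case y, z down; lean deg>0: hand towards robot (tool z tips to +x)
    a=np.radians(lean); z=np.array([np.sin(a),0,-np.cos(a)]); y=np.array([0,-1.,0]); x=np.cross(y,z)
    return CZ@np.c_[x,y,z]
def plan(pc,lean=0):
    o=env.observe(); R=np.array(o["tool_rot"]); Rn=Rt(lean)
    rv=cv2.Rodrigues(R.T@Rn)[0].ravel()/0.15
    d=c2w(pc)-np.array(o["position"]); print("t",o["time_s"],"case pos",np.round(w2c(o["position"])*1000,1),"f case",np.round(CZ.T@np.array(o["ft_force"]),2),"w",round(o["grip_width"],4))
    print("rot first",np.round(rv,2),"then shift(new axes)",np.round(Rn.T@d/0.04,3)," shift(cur axes)",np.round(R.T@d/0.04,3))
E
python3 - <<'E'
from h import *
print(c2w([-.045,-.159,0]),c2w([-.035,0,0]))
plan([-.045,-.159,.22])
E
```

```text
[ 0.56592056 -0.16154764  0.        ] [ 0.53989705 -0.00437329  0.        ]
t 0.4 case pos [-507.4 -421.7  231.2] f case [ 0.05  0.03 -0.27] w 0.0853
rot first [-0.   -0.    0.64] then shift(new axes) [11.56  -6.568  0.281]  shift(cur axes) [12.136 -5.43   0.283]
```

>>> jog_arm(
  plan=[
    [[0, 0, 0, 0, 0, 0.64], [0.4, -0.2, 0, 0, 0, 0], [0.8, -0.45, 0, 0, 0, 0], [0.8, -0.45, 0, 0, 0, 0], [0.8, -0.45, 0, 0, 0, 0], [0.8, -0.45, 0, 0, 0, 0], [0.8, -0.45, 0, 0, 0, 0], [0.8, -0.45, 0, 0, 0, 0], [0.8, -0.45, 0, 0, 0, 0], [0.8, -0.45, 0, 0, 0, 0]],
  ],
  grip=0.2,
)

```text
time_s: 1.4
position: [0.4066, -0.3102, 0.2315]
tool_rot: [[0.974, 0.227, 0.0], [0.227, -0.974, 0.0], [0.0, 0.0, -1.0]]
ft_force: [1.0, -0.8, -0.8]
grip_width: 0.0516
```

>>> jog_arm(
  plan=[
    [[0.8, -0.45, 0, 0, 0, 0], [0.8, -0.45, 0, 0, 0, 0], [0.8, -0.45, 0, 0, 0, 0], [0.8, -0.45, 0, 0, 0, 0], [0.8, -0.45, 0, 0, 0, 0], [0.6, -0.4, 0, 0, 0, 0], [0.2, -0.1, 0, 0, 0, 0], [0, 0, 0, 0, 0, 0], [0, 0, 0, 0, 0, 0]],
  ],
)

```text
time_s: 2.3
position: [0.5671, -0.1622, 0.2313]
tool_rot: [[0.974, 0.225, -0.0], [0.225, -0.974, -0.0], [-0.0, 0.0, -1.0]]
ft_force: [-0.2, 0.4, -0.3]
grip_width: 0.051
```

```bash
python3 - <<'E'
from h import *
plan([-.045,-.159,.136])
im,d=vision.get_image("wrist"); save(im,'w1.png')
print(proj("wrist",[c2w([-.045,-.156,.162]),c2w([-.035,0,.162])]))
for r in spotter.trace("wrist","bolt_grip")[:2]:
    P=cloud("wrist",d,r["pixels"]); P=P[P[:,2]>.14]; print(r["score"],r["rect"],np.round([w2c(p)*1000 for p in (P.min(0),np.median(P,0),P.max(0))],1) if len(P) else 0)
v,u=np.mgrid[0:400,0:640]; m=d>0
P=world("wrist",np.c_[u[m],v[m]],d[m]); C=(P-ORG)@CZ*1000
s=(C[:,2]>150)&(C[:,2]<175)&(C[:,0]<30); 
for nm,ss in(("fin",s&(C[:,1]>-40)),("bolt",s&(C[:,1]<-130)&(C[:,1]>-200))):
    if ss.sum(): print(nm,ss.sum(),np.percentile(C[ss],[2,50,98],axis=0).round(1))
E
```

```text
t 2.3 case pos [ -44.  -159.9  231.3] f case [-0.07  0.41 -0.32] w 0.051
rot first [0. 0. 0.] then shift(new axes) [-0.026 -0.023  2.383]  shift(cur axes) [-0.025 -0.023  2.383]
[[315.06249098 212.76204295]
 [123.74629542 201.18743921]]
0.67 [274.5, 190.7, 347.0, 236.2] [[ -66.  -165.2  140. ]
 [ -45.7 -161.   162.2]
 [ -33.2 -156.1  165.2]]
fin 1186 [[-59.6  -8.2 150.6]
 [-36.   -5.7 161.5]
 [-16.    3.2 163.8]]
bolt 540 [[ -63.2 -166.7  152.5]
 [ -47.2 -161.   162.3]
 [ -35.1 -155.2  164. ]]
```

View pics/w1.png

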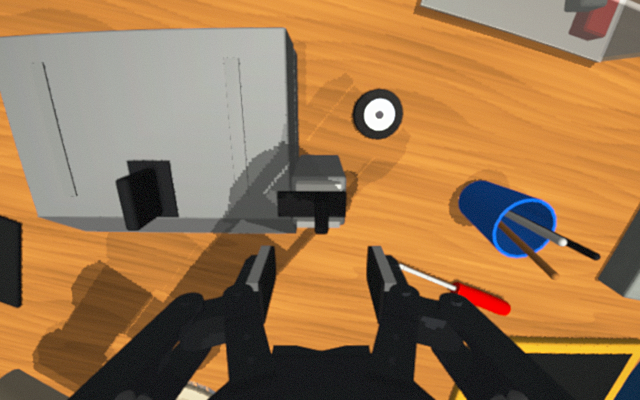

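>>> jog_arm(
  plan=[
    [[-0.04, 0.02, 0.6, 0, 0, 0], [0, 0, 0.8, 0, 0, 0], [0, 0, 0.6, 0, 0, 0], [0, 0, 0.35, 0, 0, 0], [0, 0, 0, 0, 0, 0], [0, 0, 0, 0, 0, 0]],
  ],
)

```text
time_s: 3.0
position: [0.5662, -0.1638, 0.138]
tool_rot: [[0.975, 0.224, 0.001], [0.224, -0.975, -0.0], [0.001, 0.0, -1.0]]
ft_force: [1.0, -0.6, 0.5]
grip_width: 0.0513
```

>>> jog_arm(
  plan=[
    [[0, 0, 0, 0, 0, 0], [0, 0, 0, 0, 0, 0], [0, 0, 0, 0, 0, 0], [0, 0, 0, 0, 0, 0], [0, 0, 0, 0, 0, 0], [0, 0, 0, 0, 0, 0]],
  ],
  grip=-1,
  squeeze=40,
)

```text
time_s: 3.6
position: [0.5665, -0.1632, 0.1382]
tool_rot: [[0.974, 0.225, 0.001], [0.225, -0.974, -0.001], [0.001, 0.001, -1.0]]
ft_force: [-1.0, 0.4, 5.4]
grip_width: 0.0111
```

>>> jog_arm(
  plan=[
    [[0, 0.05, -0.04, 0, 0, 0], [0, 0.1, 0, 0, 0, 0], [0, 0.1, 0, 0, 0, 0], [0, 0.1, 0, 0, 0, 0], [0, 0.1, 0, 0, 0, 0], [0, 0.08, 0, 0, 0, 0], [0, 0, 0, 0, 0, 0]],
  ],
)

```text
time_s: 4.3
position: [0.5711, -0.1843, 0.1384]
tool_rot: [[0.974, 0.224, -0.0], [0.224, -0.974, -0.0], [-0.0, -0.0, -1.0]]
ft_force: [3.4, 1.0, -10.4]
grip_width: 0.011
```

>>> jog_arm(
  plan=[
    [[0, 0, 0, 0, 0, 0], [0, 0, 0, 0, 0, 0], [0, 0, 0, 0, 0, 0], [0, 0, -0.5, 0, 0, 0], [0, 0, -0.8, 0, 0, 0], [0, -0.4, -0.6, 0, 0, 0], [0, -0.8, 0, 0, 0, 0], [0, -0.8, 0, 0, 0, 0], [0, -0.8, 0, 0, 0, 0], [0, -0.8, 0, 0, 0, 0]],
  ],
  grip=0.2,
)

```text
time_s: 5.3
position: [0.5383, -0.0425, 0.2156]
tool_rot: [[0.974, 0.225, 0.001], [0.225, -0.974, -0.001], [0.001, 0.001, -1.0]]
ft_force: [0.5, -0.9, -0.1]
grip_width: 0.0511
```

```bash
python3 - <<'E'
from h import *
im,d=vision.get_image("top")
plan([-.036,0.0,.145])
v,u=np.mgrid[0:400,0:640]; m=d>0
P=world("top",np.c_[u[m],v[m]],d[m]); C=(P-ORG)@CZ*1000
s=(C[:,2]>150)&(C[:,2]<175)&(C[:,0]<0)&(C[:,1]<-130)&(C[:,1]>-210)&(C[:,0]>-80)
if s.sum(): print(s.sum(),np.percentile(C[s],[2,50,98],axis=0).round(1))
save(im[100:260,240:480],'t2.png')
E
```

```text
t 5.35 case pos [-45.4 -32.6 215.7] f case [ 0.24  3.48 -0.27] w 0.0509
rot first [-0.01 -0.    0.02] then shift(new axes) [ 0.236 -0.815  1.769]  shift(cur axes) [ 0.237 -0.812  1.77 ]
53 [[ -61.9 -187.6  150.8]
 [ -48.1 -181.6  160.7]
 [ -33.7 -176.   166.7]]
```

View pics/t2.png

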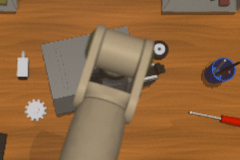

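>>> jog_arm(
  plan=[
    [[0.24, -0.6, 0, 0, 0, 0.02], [0, -0.215, 0.2, 0, 0, 0], [0, 0, 0.6, 0, 0, 0], [0, 0, 0.7, 0, 0, 0], [0, 0, 0.5, 0, 0, 0], [0, 0, 0.07, 0, 0, 0], [0, 0, 0, 0, 0, 0]],
  ],
)

```text
time_s: 6.05
position: [0.5407, -0.01, 0.1321]
tool_rot: [[0.975, 0.222, -0.0], [0.222, -0.975, -0.0], [-0.001, 0.0, -1.0]]
ft_force: [0.5, -0.3, -0.6]
grip_width: 0.051
```

>>> jog_arm(
  plan=[
    [[0, 0, 0, 0, 0, 0], [0, 0, 0, 0, 0, 0], [0, 0, 0, 0, 0, 0], [0, 0, 0, 0, 0, 0], [0, 0, 0, 0, 0, 0]],
  ],
  grip=-1,
  squeeze=25,
)

```text
time_s: 6.55
position: [0.5401, -0.0051, 0.1334]
tool_rot: [[0.975, 0.223, 0.0], [0.223, -0.975, 0.008], [0.002, -0.007, -1.0]]
ft_force: [-3.4, 24.3, 9.1]
grip_width: 0.0117
```

```bash
cat >> h.py <<'E'
def arc(th0,ths,g):
    gx,gz=g; c0=np.array([gx-100,gz-6]); # g at th0, mm, case
    out=[]
    for th in ths:
        a=th-th0; p=np.array([np.cos(a)*c0[0]+np.sin(a)*c0[1], np.cos(a)*c0[1]-np.sin(a)*c0[0]]); out.append(p+[100,6])
    return np.array(out)
E
python3 - <<'E'
from h import *
plan([-.036,0,.133])
o=env.observe(); p=w2c(o["position"])*1000
q=arc(0,np.arange(0,.301,.025),(p[0],p[2]+19)); print(np.round(np.diff(q,axis=0)/40,3).tolist(), (q[-1]-q[0]).round(1))
E
```

```text
t 6.55 case pos [-35.   -0.8 133.4] f case [ 2.09 24.4   9.06] w 0.0117
rot first [-0.05 -0.01 -0.01] then shift(new axes) [-0.025 -0.019  0.01 ]  shift(cur axes) [-0.025 -0.019  0.01 ]
[[0.093, 0.083], [0.095, 0.081], [0.097, 0.078], [0.099, 0.076], [0.1, 0.074], [0.102, 0.071], [0.104, 0.068], [0.106, 0.066], [0.107, 0.063], [0.109, 0.06], [0.11, 0.058], [0.112, 0.055]] [49.3 33.4]
```

>>> jog_arm(
  plan=[
    [[0, -0.06, 0, 0, 0, 0], [0, -0.06, 0, 0, 0, 0], [0, 0, 0, 0, 0, 0]],
  ],
)

```text
time_s: 6.85
position: [0.5401, -0.0048, 0.1334]
tool_rot: [[0.975, 0.222, 0.002], [0.222, -0.975, -0.001], [0.002, 0.001, -1.0]]
ft_force: [-1.2, 1.8, 8.8]
grip_width: 0.0116
```

>>> jog_arm(
  plan=[
    [[0.09, 0, -0.1, 0, 0, 0], [0.095, 0, -0.08, 0, 0, 0], [0.095, 0, -0.08, 0, 0, 0], [0.1, 0, -0.075, 0, 0, 0], [0.1, 0, -0.075, 0, 0, 0], [0.1, 0, -0.07, 0, 0, 0], [0.105, 0, -0.07, 0, 0, 0], [0.105, 0, -0.065, 0, 0, 0], [0, 0, 0, 0, 0, 0], [0, 0, 0, 0, 0, 0]],
  ],
)

```text
time_s: 7.85
position: [0.5713, 0.0023, 0.157]
tool_rot: [[0.975, 0.222, 0.002], [0.222, -0.975, 0.0], [0.002, 0.0, -1.0]]
ft_force: [4.6, -0.4, -5.0]
grip_width: 0.0115
```

```bash
cat >> h.py <<'E'
def lid(p0,show=True): # p0=(x,z) grasp pt case mm at th=0
    o=env.observe(); p=w2c(o["position"])*1000; R=np.array(o["tool_rot"]); g=w2c(np.array(o["position"])-0.019*R[:,2])*1000
    a=np.arctan2(p0[1]-6,100-p0[0]); b=np.arctan2(g[2]-6,100-g[0]); F=CZ.T@np.array(o["ft_force"])
    t=np.array([np.sin(b),0,np.cos(b)])
    r=np.array([-np.cos(b),0,np.sin(b)])
    print("t",o["time_s"],"th",round(b-a,3),"g",g.round(1),"rad",np.hypot(g[2]-6,100-g[0]).round(1),"r0",np.hypot(p0[1]-6,100-p0[0]).round(1),"F",F.round(1),"tang",(F@t).round(1),"radial",(F@r).round(1))
    return b-a,g
E
python3 - <<'E'
from h import *
th,g=lid((-35,152.4))
q=arc(th,th+np.arange(0,.11,.01),(g[0],g[2])); print(np.round(np.diff(q,axis=0)/40,3).tolist())
E
```

```text
t 7.85 th 0.201 g [ -2.9  -0.6 176. ] rad 198.7 r0 199.1 F [ 4.4 -1.4 -5. ] tang 1.2 radial -6.5
[[0.043, 0.026], [0.043, 0.025], [0.043, 0.025], [0.043, 0.024], [0.044, 0.024], [0.044, 0.023], [0.044, 0.023], [0.044, 0.022], [0.045, 0.022], [0.045, 0.022]]
```

>>> jog_arm(
  plan=[
    [[0.045, 0, -0.025, 0, 0, 0], [0.045, 0, -0.025, 0, 0, 0], [0.045, 0, -0.025, 0, 0, 0], [0.045, 0, -0.025, 0, 0, 0], [0.045, 0, -0.025, 0, 0, 0], [0.045, 0, -0.025, 0, 0, 0]],
  ],
)

```text
time_s: 8.45
position: [0.5811, 0.0045, 0.1627]
tool_rot: [[0.975, 0.222, -0.0], [0.222, -0.975, -0.0], [-0.0, 0.0, -1.0]]
ft_force: [0.9, -2.9, -8.0]
grip_width: 0.0114
```

```bash
python3 -c "
from h import *
lid((-35,152.4))"
```

```text
t 8.45 th 0.259 g [  7.2  -0.6 181.7] rad 198.7 r0 199.1 F [ 0.2 -3.  -8. ] tang -3.6 radial -7.2
```

>>> jog_arm(
  plan=[
    [[0.025, 0, -0.013, 0, 0, 0], [0.025, 0, -0.013, 0, 0, 0], [0.025, 0, -0.013, 0, 0, 0]],
  ],
)

```text
time_s: 8.75
position: [0.584, 0.0052, 0.1643]
tool_rot: [[0.975, 0.222, -0.0], [0.222, -0.975, -0.0], [-0.0, 0.0, -1.0]]
ft_force: [0.3, -3.5, -9.4]
grip_width: 0.0115
```

```bash
python3 -c "
from h import *
lid((-35,152.4))"
```

```text
t 8.75 th 0.276 g [ 10.1  -0.6 183.3] rad 198.7 r0 199.1 F [-0.5 -3.5 -9.4] tang -4.7 radial -8.2
```

Slow millimetre steps until the resistance rises.

>>> jog_arm(
  plan=[
    [[0.025, 0, -0.012, 0, 0, 0], [0.025, 0, -0.012, 0, 0, 0]],
  ],
)

```text
time_s: 8.95
position: [0.586, 0.0056, 0.1653]
tool_rot: [[0.975, 0.222, -0.0], [0.222, -0.975, -0.0], [-0.0, 0.0, -1.0]]
ft_force: [-0.1, -4.0, -8.0]
grip_width: 0.012
```

```bash
python3 -c "
from h import *
lid((-35,152.4))"
```

```text
t 8.95 th 0.287 g [ 12.1  -0.6 184.3] rad 198.7 r0 199.1 F [-1.  -3.9 -8. ] tang -4.4 radial -6.7
```

>>> jog_arm(
  plan=[
    [[0.025, 0, -0.012, 0, 0, 0]],
  ],
)

```text
time_s: 9.05
position: [0.5869, 0.0058, 0.1658]
tool_rot: [[0.975, 0.222, -0.0], [0.222, -0.975, -0.0], [-0.0, 0.0, -1.0]]
ft_force: [0.1, -5.4, -7.3]
grip_width: 0.0115
```

```bash
python3 -c "
from h import *
lid((-35,152.4))"
```

```text
t 9.05 th 0.293 g [ 13.1  -0.6 184.8] rad 198.8 r0 199.1 F [-1.1 -5.2 -7.3] tang -4.2 radial -6.1
```

>>> jog_arm(
  plan=[
    [[0.022, 0, -0.01, 0, 0, 0]],
  ],
)

```text
time_s: 9.15
position: [0.5878, 0.0061, 0.1662]
tool_rot: [[0.975, 0.222, 0.0], [0.222, -0.975, -0.0], [-0.0, 0.0, -1.0]]
ft_force: [0.4, -4.6, -7.4]
grip_width: 0.0112
```

```bash
python3 -c "
from h import *
lid((-35,152.4))"
```

```text
t 9.15 th 0.298 g [ 14.   -0.6 185.2] rad 198.8 r0 199.1 F [-0.6 -4.6 -7.4] tang -3.7 radial -6.4
```

>>> jog_arm(
  plan=[
    [[0.022, 0, -0.01, 0, 0, 0]],
  ],
)

```text
time_s: 9.25
position: [0.5886, 0.0062, 0.1666]
tool_rot: [[0.975, 0.222, 0.0], [0.222, -0.975, -0.0], [-0.0, 0.0, -1.0]]
ft_force: [0.0, -3.7, -7.6]
grip_width: 0.0115
```

```bash
python3 -c "
from h import *
lid((-35,152.4))"
```

```text
t 9.25 th 0.302 g [ 14.9  -0.6 185.6] rad 198.8 r0 199.1 F [-0.8 -3.6 -7.6] tang -4.0 radial -6.5
```

>>> jog_arm(
  plan=[
    [[0.022, 0, -0.01, 0, 0, 0]],
  ],
)

```text
time_s: 9.35
position: [0.5889, 0.0063, 0.1667]
tool_rot: [[0.975, 0.222, -0.002], [0.222, -0.975, -0.0], [-0.002, 0.0, -1.0]]
ft_force: [-4.4, -8.0, -7.5]
grip_width: 0.0117
```

```bash
python3 -c "
from h import *
lid((-35,152.4))"
```

```text
t 9.35 th 0.304 g [ 15.2  -0.6 185.7] rad 198.7 r0 199.1 F [-6.1 -6.8 -7.5] tang -8.7 radial -4.2
```

>>> jog_arm(
  plan=[
    [[0.022, 0, -0.01, 0, 0, 0]],
  ],
)

```text
time_s: 9.45
position: [0.5891, 0.0064, 0.1668]
tool_rot: [[0.975, 0.222, -0.004], [0.222, -0.975, -0.001], [-0.004, -0.0, -1.0]]
ft_force: [-7.3, -8.3, -9.0]
grip_width: 0.0114
```

```bash
python3 -c "
from h import *
lid((-35,152.4))"
```

```text
t 9.45 th 0.305 g [ 15.4  -0.6 185.8] rad 198.7 r0 199.1 F [-9.  -6.5 -9. ] tang -12.0 radial -4.4
```

>>> jog_arm(
  plan=[
    [[-0.03, 0, 0.015, 0, 0, 0], [-0.04, 0, 0.02, 0, 0, 0], [-0.03, 0, 0.01, 0, 0, 0], [0, 0, 0, 0, 0, 0]],
  ],
)

```text
time_s: 9.85
position: [0.5874, 0.0059, 0.166]
tool_rot: [[0.975, 0.222, 0.003], [0.222, -0.975, 0.0], [0.003, 0.001, -1.0]]
ft_force: [3.9, -3.4, -7.2]
grip_width: 0.0116
```

```bash
python3 -c "
from h import *
lid((-35,152.4))"
```

```text
t 9.85 th 0.295 g [ 13.5  -0.7 185. ] rad 198.8 r0 199.1 F [ 3.1 -4.1 -7.2] tang -0.4 radial -7.8
```

>>> jog_arm(
  plan=[
    [[0, 0, 0, 0, 0, 0], [0, 0, 0, 0, 0, 0], [0, 0, 0, 0, 0, 0], [0, 0, -0.4, 0, 0, 0], [0, 0, -0.8, 0, 0, 0], [-0.2, 0, -0.4, 0, 0, 0], [-0.8, 0.3, 0, 0, 0, 0], [-0.9, 0.4, 0, 0, 0, 0], [-0.9, 0.4, 0, 0, 0, 0], [-0.9, 0.4, 0, 0, 0, 0]],
  ],
  grip=0,
)

```text
time_s: 10.85
position: [0.4542, -0.0859, 0.2299]
tool_rot: [[0.975, 0.223, 0.001], [0.223, -0.975, -0.0], [0.001, 0.0, -1.0]]
ft_force: [0.7, -0.9, -0.0]
grip_width: 0.0426
```

```bash
python3 - <<'E'
from h import *
plan([-.15,-.075,.15],18)
E
```

```text
t 10.85 case pos [-136.9  -60.1  229.9] f case [ 0.43 -1.07 -0.04] w 0.0426
rot first [ 0.    2.09 -0.02] then shift(new axes) [-0.929  0.371  1.798]  shift(cur axes) [-0.329  0.371  1.997]
```

>>> jog_arm(
  plan=[
    [[-0.3, 0.1, 0, 0, 0.5, 0], [-0.1, 0.1, 0, 0, 0.8, 0], [0, 0.1, 0, 0, 0.79, -0.02], [0, 0.07, 0.6, 0, 0, 0], [0, 0, 0.6, 0, 0, 0], [0, 0, 0, 0, 0, 0], [0, 0, 0, 0, 0, 0]],
  ],
  grip=-1,
)

```text
time_s: 11.55
position: [0.4577, -0.1001, 0.1842]
tool_rot: [[0.927, 0.225, 0.301], [0.215, -0.974, 0.069], [0.309, 0.001, -0.951]]
ft_force: [0.2, 0.1, 0.1]
grip_width: 0.0002
```

```bash
python3 - <<'E'
from h import *
im,d=vision.get_image("wrist"); save(im,'w2.png'); np.save('w2d.npy',d)
plan([-.094,-.075,.055],18)
E
```

```text
t 11.6 case pos [-136.5  -75.   184.6] f case [ 0.85 -0.12 -0.52] w -0.0003
rot first [ 0.01 -0.    0.01] then shift(new axes) [1.000e-02 1.000e-03 3.411e+00]  shift(cur axes) [ 0.009 -0.004  3.411]
```

View pics/w2.png

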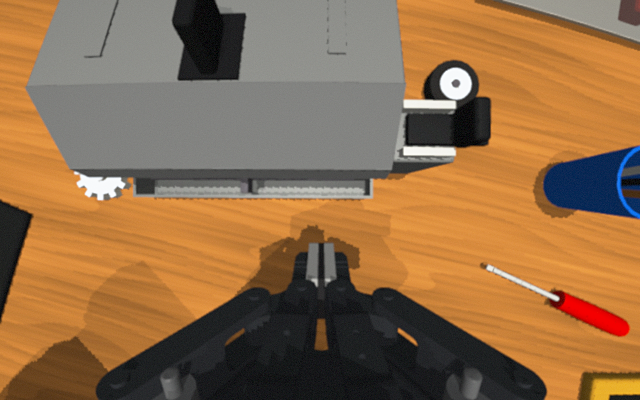

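```bash
python3 - <<'E'
from h import *
d=np.load('w2d.npy'); im=cv2.imread('pics/w2.png')
cv2.imwrite('pics/w2c.png',cv2.resize(im[160:215,120:400],None,fx=2.8,fy=2.8,interpolation=2))
for u in (140,200,244,248,251,254,258,300,368):
    for v in (180,186,193):
        print(u,v,np.round(w2c(world("wrist",[u,v],[d[v,u]])[0])*1000,0),im[v,u],end=' | ')
    print()
E
```

```text
140 180 [-85. 126.  37.] [46 49 45] | 140 186 [-91. 126.  37.] [52 52 51] | 140 193 [-99. 126.  37.] [69 70 69] | 
200 180 [-83.  70.   8.] [86 90 88] | 200 186 [-91.  69.  10.] [120 122 119] | 200 193 [-99.  70.   8.] [127 131 130] | 
244 180 [-86.   1.  67.] [76 72 74] | 244 186 [-92.   1.  66.] [119 116 120] | 244 193 [-99.  17.   7.] [124 126 125] | 
248 180 [-86.  -3.  67.] [42 42 43] | 248 186 [-92.  -4.  68.] [69 65 69] | 248 193 [-99.  12.   9.] [124 127 126] | 
251 180 [-86.  -3.  51.] [38 36 38] | 251 186 [-92.  -3.  51.] [41 39 40] | 251 193 [-99.   8.   8.] [102 104 104] | 
254 180 [-85.  -3.  40.] [89 94 93] | 254 186 [-91.   4.  10.] [111 116 115] | 254 193 [-99.   4.   9.] [80 84 82] | 
258 180 [-85.  -7.  40.] [72 74 74] | 258 186 [-91.  -0.   9.] [83 86 86] | 258 193 [-99.  -0.   9.] [116 120 120] | 
300 180 [-85. -53.  46.] [90 91 93] | 300 186 [-91. -51.   9.] [116 119 119] | 300 193 [-99. -51.   8.] [157 163 161] | 
368 180 [ -85. -128.   35.] [47 47 47] | 368 186 [ -91. -128.   37.] [40 42 41] | 368 193 [ -99. -128.   36.] [41 42 40] |
```

View pics/w2c.png

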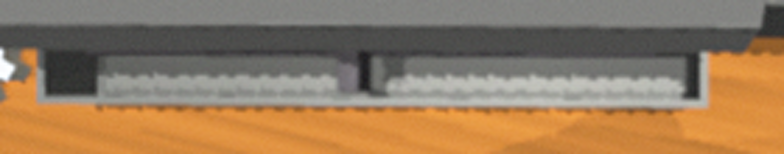

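>>> jog_arm(
  plan=[
    [[0, -0.3, 0.5, 0, 0, 0], [0, -0.325, 0.8, 0, 0, 0], [0, 0, 0.8, 0, 0, 0], [0, 0, 0.6, 0, 0, 0], [0, 0, 0.4, 0, 0, 0], [0, 0, 0.3, 0, 0, 0], [0, 0, 0, 0, 0, 0], [0, 0, 0, 0, 0, 0]],
  ],
)

```text
time_s: 12.4
position: [0.4931, -0.0667, 0.055]
tool_rot: [[0.927, 0.225, 0.302], [0.214, -0.974, 0.068], [0.309, 0.001, -0.951]]
ft_force: [0.0, -0.3, -0.0]
grip_width: 0.0001
```

```bash
python3 - <<'E'
from h import *
plan([-.094,-.02,.055],18)
E
```

```text
t 12.4 case pos [-94.6 -50.2  55. ] f case [-0.03 -0.34 -0.02] w 0.0001
rot first [ 0.01 -0.    0.  ] then shift(new axes) [ 0.014 -0.755  0.004]  shift(cur axes) [ 0.014 -0.755  0.003]
```

>>> jog_arm(
  plan=[
    [[0, -0.06, 0, 0, 0, 0], [0, -0.06, 0, 0, 0, 0], [0, -0.06, 0, 0, 0, 0], [0, -0.06, 0, 0, 0, 0], [0, -0.06, 0, 0, 0, 0]],
  ],
)

```text
time_s: 12.9
position: [0.4901, -0.0546, 0.0543]
tool_rot: [[0.927, 0.225, 0.301], [0.214, -0.974, 0.069], [0.309, 0.001, -0.951]]
ft_force: [-0.0, 0.1, -0.4]
grip_width: -0.0001
```

>>> jog_arm(
  plan=[
    [[0, -0.06, 0, 0, 0, 0], [0, -0.06, 0, 0, 0, 0], [0, -0.06, 0, 0, 0, 0], [0, -0.06, 0, 0, 0, 0]],
  ],
)

```text
time_s: 13.3
position: [0.4879, -0.0453, 0.0541]
tool_rot: [[0.927, 0.225, 0.301], [0.214, -0.974, 0.069], [0.308, 0.001, -0.951]]
ft_force: [-0.1, -0.4, -0.6]
grip_width: -0.0002
```

>>> jog_arm(
  plan=[
    [[0, -0.05, 0, 0, 0, 0], [0, -0.05, 0, 0, 0, 0], [0, -0.05, 0, 0, 0, 0]],
  ],
)

```text
time_s: 13.6
position: [0.4865, -0.0395, 0.0542]
tool_rot: [[0.927, 0.225, 0.301], [0.214, -0.974, 0.069], [0.308, 0.001, -0.951]]
ft_force: [0.9, -0.5, -0.4]
grip_width: -0.0003
```

>>> jog_arm(
  plan=[
    [[0, -0.05, 0, 0, 0, 0], [0, -0.05, 0, 0, 0, 0]],
  ],
)

```text
time_s: 13.8
position: [0.4857, -0.0356, 0.0542]
tool_rot: [[0.927, 0.225, 0.301], [0.214, -0.974, 0.069], [0.308, 0.001, -0.951]]
ft_force: [-0.6, -0.2, -0.1]
grip_width: 0.0003
```

>>> jog_arm(
  plan=[
    [[0, -0.05, 0, 0, 0, 0], [0, -0.05, 0, 0, 0, 0]],
  ],
)

```text
time_s: 14.0
position: [0.485, -0.032, 0.0542]
tool_rot: [[0.927, 0.225, 0.301], [0.214, -0.974, 0.068], [0.309, 0.002, -0.951]]
ft_force: [-0.1, -2.8, -0.6]
grip_width: -0.0002
```

>>> jog_arm(
  plan=[
    [[0, -0.05, 0, 0, 0, 0], [0, -0.05, 0, 0, 0, 0]],
  ],
)

```text
time_s: 14.2
position: [0.4841, -0.0281, 0.0542]
tool_rot: [[0.927, 0.225, 0.301], [0.214, -0.974, 0.068], [0.309, 0.001, -0.951]]
ft_force: [-0.3, -2.7, 0.1]
grip_width: -0.0001
```

```bash
python3 - <<'E'
from h import *
plan([-.094,0,.055],18)
E
```

```text
t 14.2 case pos [-94.7 -10.5  54.2] f case [-0.93 -2.6   0.06] w -0.0001
rot first [ 0.01  0.   -0.  ] then shift(new axes) [ 0.024 -0.264 -0.013]  shift(cur axes) [ 0.024 -0.264 -0.014]
```

>>> jog_arm(
  plan=[
    [[0, -0.05, 0, 0, 0, 0], [0, -0.05, 0, 0, 0, 0], [0, -0.05, 0, 0, 0, 0]],
  ],
)

```text
time_s: 14.5
position: [0.4826, -0.022, 0.0542]
tool_rot: [[0.927, 0.225, 0.301], [0.214, -0.974, 0.068], [0.309, 0.001, -0.951]]
ft_force: [1.0, -2.7, -0.1]
grip_width: -0.0
```

>>> jog_arm(
  plan=[
    [[0, -0.04, 0, 0, 0, 0], [0, -0.04, 0, 0, 0, 0]],
  ],
)

```text
time_s: 14.7
position: [0.4819, -0.0189, 0.0542]
tool_rot: [[0.927, 0.225, 0.301], [0.214, -0.974, 0.069], [0.309, 0.001, -0.951]]
ft_force: [0.7, -3.2, -1.1]
grip_width: -0.0005
```

>>> jog_arm(
  plan=[
    [[0, -0.025, 0, 0, 0, 0], [0, -0.025, 0, 0, 0, 0]],
  ],
)

```text
time_s: 14.9
position: [0.4814, -0.017, 0.0542]
tool_rot: [[0.927, 0.225, 0.301], [0.214, -0.974, 0.069], [0.309, 0.001, -0.951]]
ft_force: [1.4, -3.2, -0.6]
grip_width: 0.0
```

```bash
python3 - <<'E'
from h import *
plan([-.094,0.004,.055],18)
E
```

```text
t 14.9 case pos [-94.8   0.9  54.2] f case [ 0.62 -3.46 -0.59] w 0.0
rot first [0.01 0.   0.  ] then shift(new axes) [ 0.025 -0.078 -0.014]  shift(cur axes) [ 0.025 -0.078 -0.014]
```

Now 1 mm steps until the stop.

>>> jog_arm(
  plan=[
    [[0, -0.025, 0, 0, 0, 0]],
  ],
)

```text
time_s: 15.0
position: [0.4812, -0.016, 0.0542]
tool_rot: [[0.927, 0.225, 0.301], [0.214, -0.974, 0.069], [0.309, 0.001, -0.951]]
ft_force: [1.3, -2.8, 0.2]
grip_width: 0.0004
```

>>> jog_arm(
  plan=[
    [[0, -0.025, 0, 0, 0, 0]],
  ],
)

```text
time_s: 15.1
position: [0.481, -0.015, 0.0542]
tool_rot: [[0.927, 0.225, 0.301], [0.214, -0.974, 0.069], [0.308, 0.001, -0.951]]
ft_force: [0.8, -3.2, -0.0]
grip_width: 0.0
```

>>> jog_arm(
  plan=[
    [[0, -0.025, 0, 0, 0, 0]],
  ],
)

```text
time_s: 15.2
position: [0.4807, -0.0141, 0.0542]
tool_rot: [[0.927, 0.225, 0.301], [0.214, -0.974, 0.069], [0.308, 0.001, -0.951]]
ft_force: [1.1, -2.9, -0.7]
grip_width: 0.0003
```

>>> jog_arm(
  plan=[
    [[0, -0.02, 0, 0, 0, 0]],
  ],
)

```text
time_s: 15.3
position: [0.4806, -0.0133, 0.0542]
tool_rot: [[0.927, 0.225, 0.301], [0.214, -0.974, 0.069], [0.309, 0.001, -0.951]]
ft_force: [1.0, -2.8, -0.1]
grip_width: 0.0001
```

>>> jog_arm(
  plan=[
    [[0, -0.02, 0, 0, 0, 0]],
  ],
)

```text
time_s: 15.4
position: [0.4805, -0.0127, 0.0542]
tool_rot: [[0.927, 0.225, 0.301], [0.214, -0.974, 0.068], [0.309, 0.001, -0.951]]
ft_force: [2.0, -5.7, -0.5]
grip_width: 0.0001
```

>>> jog_arm(
  plan=[
    [[0, -0.02, 0, 0, 0, 0]],
  ],
)

```text
time_s: 15.5
position: [0.4806, -0.0123, 0.0543]
tool_rot: [[0.927, 0.225, 0.302], [0.214, -0.974, 0.067], [0.309, 0.002, -0.951]]
ft_force: [0.8, -10.0, -1.2]
grip_width: 0.0001
```

>>> jog_arm(
  plan=[
    [[0, 0.1, 0, 0, 0, 0], [0, 0.3, -0.2, 0, 0, 0], [0, 0, -0.7, 0, 0, 0], [0, 0, -0.9, 0, 0, 0], [0, 0, -0.9, 0, 0, 0], [0, 0, -0.9, 0, 0, 0], [0, 0, -0.5, 0, 0, 0], [0, 0, 0, 0, 0, 0]],
  ],
)

```text
time_s: 16.3
position: [0.4344, -0.0386, 0.2122]
tool_rot: [[0.926, 0.225, 0.304], [0.214, -0.974, 0.067], [0.311, 0.003, -0.95]]
ft_force: [-0.8, 0.8, -0.6]
grip_width: -0.0001
```

```bash
python3 - <<'E'
from h import *
im,d=vision.get_image("wrist"); save(im,'w3.png')
cv2.imwrite('pics/w3c.png',cv2.resize(cv2.cvtColor(im,cv2.COLOR_RGB2BGR)[140:260,120:400],None,fx=2.8,fy=2.8,interpolation=2))
plan([.0135,-.0007,.23],0)
v,u=np.mgrid[0:400,0:640]; m=d>0
C=(world("wrist",np.c_[u[m],v[m]],d[m])-ORG)@CZ*1000
s=(C[:,2]>58)&(C[:,2]<75)&(C[:,0]<-80)&(C[:,0]>-100)&(abs(C[:,1])<60)
print(s.sum(),np.percentile(C[s],[5,50,95],axis=0).round(1))
E
```

```text
t 16.35 case pos [-145.6   -9.4  210.6] f case [-0.47 -0.06 -0.39] w -0.0
rot first [ 0.01 -2.1   0.  ] then shift(new axes) [ 3.979 -0.217 -0.486]  shift(cur axes) [ 3.934 -0.217  0.768]
119 [[-99.4  18.2  63.3]
 [-91.9  21.4  64.9]
 [-84.4  25.8  66. ]]
```

View pics/w3c.png

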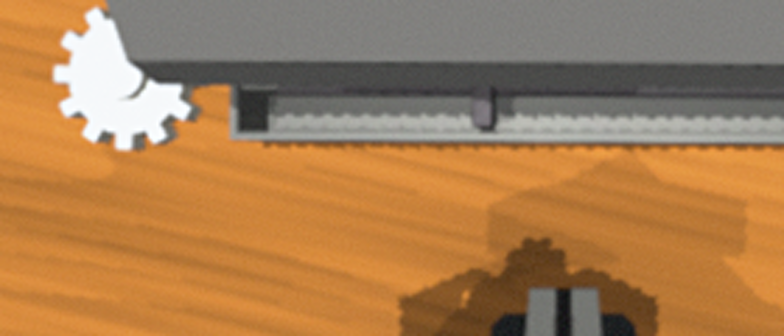

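>>> jog_arm(
  plan=[
    [[0, 0, -0.3, 0, -0.8, 0], [0, 0, -0.2, 0, -0.8, 0], [0, 0, 0, 0.01, -0.5, 0], [0.5, 0, 0, 0, 0, 0], [0.8, -0.1, 0, 0, 0, 0], [0.8, -0.1, 0, 0, 0, 0], [0.8, 0, 0, 0, 0, 0], [0.5, 0, 0, 0, 0, 0], [0, 0, 0, 0, 0, 0]],
  ],
  grip=0.1,
)

```text
time_s: 17.25
position: [0.5612, -0.0005, 0.2263]
tool_rot: [[0.974, 0.227, -0.006], [0.227, -0.974, 0.002], [-0.005, -0.003, -1.0]]
ft_force: [-0.5, 0.4, 0.4]
grip_width: 0.0467
```

```bash
python3 - <<'E'
from h import *
im,d=vision.get_image("wrist"); save(im,'w4.png')
plan([.0135,-.0007,.166],0)
v,u=np.mgrid[0:400,0:640]; m=d>0
C=(world("wrist",np.c_[u[m],v[m]],d[m])-ORG)@CZ*1000
s=(C[:,2]>185)&(C[:,2]<215)&(abs(C[:,1])<12)&(C[:,0]>-30)&(C[:,0]<60)
print(s.sum(),np.percentile(C[s],[2,50,98],axis=0).round(1))
E
```

```text
t 17.3 case pos [-14.6  -1.  226.7] f case [-0.67 -0.64  0.22] w 0.0468
rot first [-0.02  0.04  0.01] then shift(new axes) [ 0.703 -0.009  1.518]  shift(cur axes) [ 0.711 -0.003  1.515]
1219 [[-10.9  -6.7 188.2]
 [  9.8  -0.8 194.8]
 [ 30.3   4.5 201.1]]
```

View pics/w4.png

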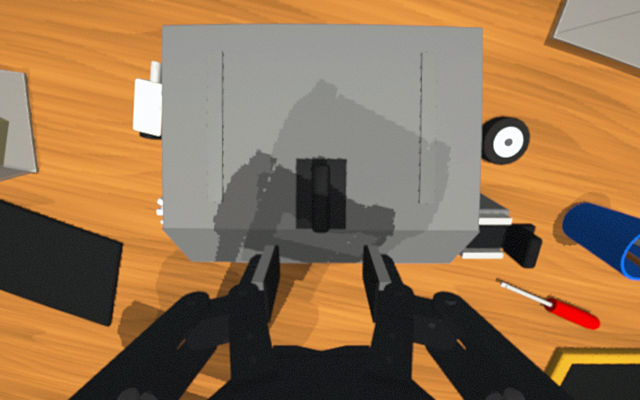

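>>> jog_arm(
  plan=[
    [[0.5, 0, 0, 0, 0.04, 0], [0.2, 0, 0.3, 0, 0, 0], [0, 0, 0.6, 0, 0, 0], [0, 0, 0.5, 0, 0, 0], [0, 0, 0.1, 0, 0, 0], [0, 0, 0, 0, 0, 0]],
  ],
)

```text
time_s: 17.9
position: [0.5868, 0.0049, 0.1684]
tool_rot: [[0.974, 0.225, 0.002], [0.225, -0.974, 0.002], [0.002, -0.002, -1.0]]
ft_force: [0.1, 0.4, 0.6]
grip_width: 0.0468
```

>>> jog_arm(
  plan=[
    [[0, 0, 0, 0, 0, 0], [0, 0, 0, 0, 0, 0], [0, 0, 0, 0, 0, 0], [0, 0, 0, 0, 0, 0], [0, 0, 0, 0, 0, 0]],
  ],
  grip=-1,
  squeeze=25,
)

```text
time_s: 18.4
position: [0.5875, 0.0058, 0.1702]
tool_rot: [[0.974, 0.225, 0.005], [0.225, -0.974, 0.003], [0.006, -0.002, -1.0]]
ft_force: [-1.6, 4.5, 3.2]
grip_width: 0.0115
```

```bash
python3 - <<'E'
from h import *
th,g=lid((-35,152.4)); print(env.observe()["grip_width"])
q=arc(.295,.295+np.arange(0,.701,.025),(g[0],g[2])); print(np.round(np.diff(q,axis=0)/40,3).tolist(),q[-1])
E
```

```text
t 18.4 th 0.304 g [ 13.6  -0.8 189.2] rad 202.5 r0 199.1 F [-0.5  4.7  3.2] tang 0.9 radial 3.1
0.011510604847027513
[[0.115, 0.053], [0.116, 0.05], [0.118, 0.047], [0.119, 0.044], [0.12, 0.041], [0.121, 0.038], [0.122, 0.035], [0.123, 0.032], [0.123, 0.029], [0.124, 0.026], [0.125, 0.022], [0.125, 0.019], [0.126, 0.016], [0.126, 0.013], [0.126, 0.01], [0.126, 0.007], [0.127, 0.004], [0.127, 0.0], [0.127, -0.003], [0.126, -0.006], [0.126, -0.009], [0.126, -0.012], [0.126, -0.015], [0.125, -0.018], [0.125, -0.022], [0.124, -0.025], [0.123, -0.028], [0.123, -0.031]] [151.90506035 201.77700586]
```

>>> jog_arm(
  plan=[
    [[0.045, 0, -0.022, 0, 0, 0], [0.045, 0, -0.02, 0, 0, 0]],
  ],
)

```text
time_s: 18.6
position: [0.5899, 0.0064, 0.1713]
tool_rot: [[0.974, 0.225, 0.002], [0.225, -0.974, 0.002], [0.002, -0.002, -1.0]]
ft_force: [-6.0, 2.4, 1.7]
grip_width: 0.011
```

```bash
python3 -c "
from h import *
lid((-35,155.8))"
```

```text
t 18.6 th 0.306 g [ 16.1  -0.8 190.3] rad 202.5 r0 201.7 F [-5.3  3.7  1.7] tang -4.1 radial 3.7
```

>>> jog_arm(
  plan=[
    [[0.045, 0, -0.02, 0, 0, 0]],
  ],
)

```text
time_s: 18.7
position: [0.5915, 0.0068, 0.172]
tool_rot: [[0.974, 0.225, 0.001], [0.225, -0.974, 0.002], [0.002, -0.002, -1.0]]
ft_force: [-6.3, 1.9, 1.8]
grip_width: 0.0117
```

```bash
python3 -c "
from h import *
lid((-35,155.8))"
```

```text
t 18.7 th 0.315 g [ 17.8  -0.8 191. ] rad 202.4 r0 201.7 F [-5.7  3.3  1.8] tang -4.5 radial 4.0
```

>>> jog_arm(
  plan=[
    [[0.045, 0, -0.02, 0, 0, 0]],
  ],
)

```text
time_s: 18.8
position: [0.5933, 0.0071, 0.1727]
tool_rot: [[0.974, 0.225, 0.001], [0.225, -0.974, 0.003], [0.002, -0.002, -1.0]]
ft_force: [-6.4, 3.5, 1.2]
grip_width: 0.0114
```

```bash
python3 -c "
from h import *
lid((-35,155.8))"
```

```text
t 18.8 th 0.325 g [ 19.6  -0.8 191.7] rad 202.4 r0 201.7 F [-5.4  4.8  1.2] tang -4.5 radial 3.3
```

>>> jog_arm(
  plan=[
    [[0.06, 0, -0.025, 0, 0, 0], [0.06, 0, -0.025, 0, 0, 0], [0.06, 0, -0.023, 0, 0, 0]],
  ],
)

```text
time_s: 19.1
position: [0.6004, 0.0088, 0.1755]
tool_rot: [[0.974, 0.225, 0.001], [0.225, -0.974, 0.003], [0.001, -0.002, -1.0]]
ft_force: [-5.0, 2.0, -1.2]
grip_width: 0.0115
```

```bash
python3 -c "
from h import *
lid((-35,155.8))"
```

```text
t 19.1 th 0.363 g [ 26.9  -0.8 194.5] rad 202.2 r0 201.7 F [-4.4  3.1 -1.2] tang -4.6 radial 0.5
```

>>> jog_arm(
  plan=[
    [[0.12, 0, -0.041, 0, 0, 0], [0.12, 0, -0.038, 0, 0, 0], [0.12, 0, -0.035, 0, 0, 0], [0.12, 0, -0.032, 0, 0, 0], [0.12, 0, -0.03, 0, 0, 0]],
  ],
)

```text
time_s: 19.6
position: [0.624, 0.0141, 0.1826]
tool_rot: [[0.974, 0.225, 0.001], [0.225, -0.974, 0.002], [0.002, -0.002, -1.0]]
ft_force: [-3.8, 2.4, -1.5]
grip_width: 0.0116
```

```bash
python3 - <<'E'
from h import *
th,g=lid((-35,155.8))
q=arc(th,th+np.arange(0,.5,.04),(g[0],g[2])); print(np.round(np.diff(q,axis=0)/40,3).tolist(),q[-1])
E
```

```text
t 19.6 th 0.488 g [ 51.   -1.  201.6] rad 201.6 r0 201.7 F [-3.2  3.2 -1.5] tang -3.4 radial -0.7
[[0.196, 0.045], [0.198, 0.037], [0.199, 0.029], [0.2, 0.021], [0.201, 0.013], [0.202, 0.005], [0.202, -0.003], [0.201, -0.011], [0.201, -0.019], [0.2, -0.027], [0.199, -0.035], [0.197, -0.043]] [146.8610676  202.07625484]
```

>>> jog_arm(
  plan=[
    [[0.195, 0, -0.045, 0, 0, 0], [0.2, 0, -0.037, 0, 0, 0], [0.2, 0, -0.029, 0, 0, 0], [0.2, 0, -0.021, 0, 0, 0], [0.2, 0, -0.013, 0, 0, 0], [0.2, 0, -0.005, 0, 0, 0]],
  ],
)

```text
time_s: 20.2
position: [0.6715, 0.0247, 0.1883]
tool_rot: [[0.974, 0.225, 0.002], [0.225, -0.974, 0.002], [0.002, -0.002, -1.0]]
ft_force: [-4.0, 2.4, -3.8]
grip_width: 0.0116
```

```bash
python3 - <<'E'
from h import *
th,g=lid((-35,155.8)); print(env.observe()["q"])
q=arc(th,th+np.arange(0,.3,.04),(g[0],g[2])); print(np.round(np.diff(q,axis=0)/40,3).tolist(),q[-1])
E
```

```text
t 20.2 th 0.732 g [ 99.7  -1.2 207.3] rad 201.3 r0 201.7 F [-3.4  3.3 -3.8] tang -3.4 radial -3.8
[-8.01411701 35.95666277 56.6925806   0.13818169 87.25942465 68.97829112]
[[0.201, -0.004], [0.201, -0.012], [0.2, -0.02], [0.199, -0.028], [0.198, -0.036], [0.196, -0.044], [0.195, -0.051]] [155.32225076 199.50562871]
```

>>> jog_arm(
  plan=[
    [[0.2, 0, 0.004, 0, 0, 0], [0.2, 0, 0.012, 0, 0, 0], [0.2, 0, 0.02, 0, 0, 0], [0.2, 0, 0.028, 0, 0, 0], [0.2, 0, 0.036, 0, 0, 0], [0.1, 0, 0.022, 0, 0, 0], [0, 0, 0, 0, 0, 0], [0, 0, 0, 0, 0, 0]],
  ],
)

```text
time_s: 21.0
position: [0.7145, 0.0344, 0.1836]
tool_rot: [[0.974, 0.225, 0.004], [0.225, -0.974, 0.002], [0.004, -0.001, -1.0]]
ft_force: [-0.9, 2.5, -7.1]
grip_width: 0.0115
```

```bash
python3 - <<'E'
from h import *
th,g=lid((-35,155.8)); print(env.observe()["q"])
E
```

```text
t 21.0 th 0.953 g [143.8  -1.5 202.6] rad 201.4 r0 201.7 F [-0.3  2.7 -7.1] tang 1.2 radial -7.0
[-6.74944264 40.87723055 47.83727438  0.15075579 91.06848    70.25055609]
```

>>> jog_arm(
  plan=[
    [[0, 0, 0, 0, 0, 0], [0, 0, 0, 0, 0, 0], [0, 0, 0, 0, 0, 0], [0, 0, 0, 0, 0, 0], [0, 0, -0.3, 0, 0, 0], [0, 0, -0.6, 0, 0, 0], [0, 0, -0.6, 0, 0, 0], [0, 0, -0.6, 0, 0, 0], [0, 0, -0.4, 0, 0, 0], [0, 0, 0, 0, 0, 0]],
  ],
  grip=0,
)

```text
time_s: 22.0
position: [0.7145, 0.034, 0.2879]
tool_rot: [[0.974, 0.225, 0.011], [0.225, -0.974, 0.001], [0.011, 0.001, -1.0]]
ft_force: [0.4, -1.2, -0.8]
grip_width: 0.0427
```

>>> jog_arm(
  plan=[
    [[-0.3, 0, -0.3, 0, 0, 0], [-0.7, 0, -0.3, 0, 0, 0], [-0.8, 0, -0.2, 0, 0, 0], [-0.8, 0, -0.1, 0, 0, 0], [-0.8, 0, 0, 0, 0, 0], [-0.8, 0, 0, 0, 0, 0], [-0.5, 0, 0, 0, 0, 0], [-0.2, 0, 0, 0, 0, 0], [0, 0, 0, 0, 0, 0], [0, 0, 0, 0, 0, 0]],
  ],
)

```text
time_s: 23.0
position: [0.5232, -0.01, 0.3192]
tool_rot: [[0.974, 0.225, 0.004], [0.225, -0.974, 0.002], [0.004, -0.001, -1.0]]
ft_force: [0.2, -0.5, -0.8]
grip_width: 0.0427
```

```bash
python3 - <<'E'
from h import *
im,d=vision.get_image("top"); save(im,'t9.png')
im2,d2=vision.get_image("scene"); save(im2,'s9.png')
plan([0,0,.3])
# lid plane from scene/top cloud
for n,dd in(("top",d),("scene",d2)):
    v,u=np.mgrid[0:400,0:640]; m=dd>0
    C=(world(n,np.c_[u[m],v[m]],dd[m])-ORG)@CZ*1000
    s=(C[:,0]>60)&(C[:,0]<250)&(abs(C[:,1])>30)&(abs(C[:,1])<120)&(C[:,2]>60)&(C[:,2]<240)
    h,e=np.histogram(C[s][:,2],8); print(n,s.sum())
    # dominant top plane candidates: distance 114 from hinge axis
    a=C[s]-[100,0,6]
    best=max(((np.abs(a[:,0]*np.sin(t)+a[:,2]*np.cos(t)-114)<3).sum(),t) for t in np.arange(.3,1.2,.01)); print(best)
    b=(C[:,2]>148)&(C[:,2]<175)&(C[:,0]<0)&(C[:,1]<-130)&(C[:,1]>-210)&(C[:,0]>-80)
    if b.sum(): print('bolt',b.sum(),np.median(C[b],0).round(1))
E
```

```text
t 23.1 case pos [-52.2  -1.8 318.9] f case [-0.62  0.06  0.21] w 0.0426
rot first [-0.01 -0.03  0.  ] then shift(new axes) [ 1.306 -0.044  0.472]  shift(cur axes) [ 1.304 -0.044  0.477]
top 1639
(np.int64(1260), np.float64(0.9200000000000006))
bolt 55 [ -48.  -180.5  160.2]
scene 3203
(np.int64(1766), np.float64(0.9000000000000006))
bolt 44 [ -45.3 -182.8  157.6]
```

View pics/s9.png

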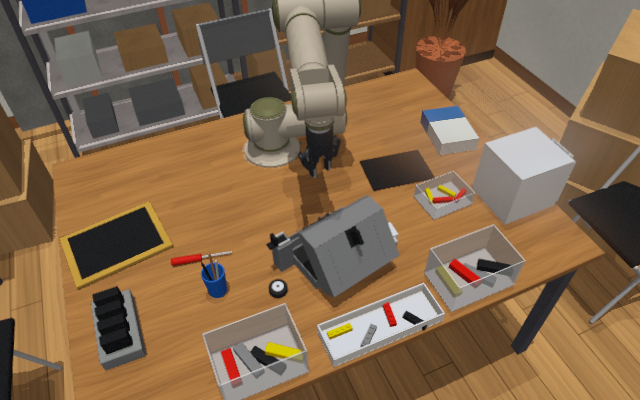

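View pics/t9.png

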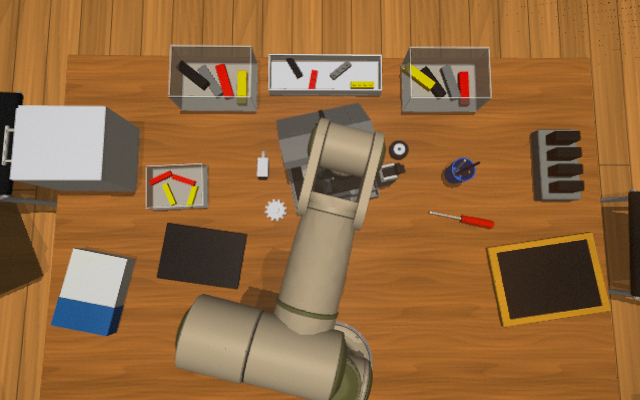

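```bash
python3 -c "
from h import *
print(close_job())"
```

```text
the job is handed in; nothing more can be done
None
```

The case is open and the job was handed in at about 23 s of the 72 s allowed; `close_job` gives no verdict.

- **Bolt:** I pinched the tab and drew it about 21 mm. The last pictures put it 24 to 27 mm out, against the 15 mm needed.
- **Lid to the catch:** The lid rose against about 4 N until the catch held it at about 0.305 rad, where I stopped at about 12 N. I eased it back to about 0.295 rad before letting go.
- **Catch tab:** The fingers met the tab near the middle of the trough and slid it towards +y at about 3 N. It stopped after about 20 mm, and I backed off when the reading reached 10 N. A picture afterwards showed it moved from about y +1 to about +21 mm.
- **Opening:** The lid then passed the catch angle at about 4.5 N, and I opened it by the fin and let it go.

**Last checks:**
- The lid stands at about 0.90 (scene camera) to 0.92 rad (top camera). Just before release, the arm's position gave 0.95, so the three disagree slightly. All are above the 0.8 needed.
- The gripper is clear of everything, with a wrist force reading under 1 N.
- By eye, the loose things are where they started in the before and after pictures; I did not measure each one.

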